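# Find the foot without a pad and wedge it

## Task

The little wooden desk shelf needs steadying: one of its three front feet has lost its rubber pad and hangs just clear of the desk. Feel for it with the thin end of the wooden wedge, sliding it along the desk straight at each foot from the front: at a foot that still has its pad the wedge stops at once, at the bare one it slides under. Push it straight in under the middle of the bare foot until it is snug, let go, and leave everything else on the desk where it is.

Things in the scene. Friction and masses are not known exactly. Their poses are not given: they have to be found in the camera images.
- shelf: Low dark wooden desk shelf, 160 deep (x) x 424 wide (y) x 110 mm high, fixed, with clock, pen stand and award on top. Origin at desk level under its centre; x points from its front (robot side) to its back, y to its left. Three square front posts, 40 x 40 mm, at y = +170, 0, -170 mm, front faces at x = -75 mm, undersides 7 mm above the desk; the board overhangs them by 5 mm
- foot_left (a point): Middle of the lower front edge of the left (+y) front post, 7 mm above the desk; axes as the shelf's. Two of the three front posts stand on black rubber pads 36 x 36 x 7 mm, set back 2 mm, so a wedge stops there with its tip about 2 mm behind the front face; under the third the 7 mm are empty. Which one is bare differs from start to start
- foot_mid (a point): The same point of the middle front post; axes as the shelf's
- foot_right (a point): The same point of the right (-y) front post; axes as the shelf's
- wedge: Loose light-wood levelling wedge lying flat, 170 long x 36 mm wide, about 45 g; thickness grows evenly from 3 mm at the tip to 15 mm at the butt, so in the 7 mm gap it binds with its tip about 55 to 60 mm behind the post's front face. Origin on its underside where it is well gripped across its width: 125 mm behind the tip, 45 mm ahead of the butt. x points to the tip, z up
- wedge_tip (a point): Middle of the wedge's thin end, on its underside (125 mm along x from the wedge's origin). A carried wedge can tip a few degrees in the fingers, which lifts this end by some mm: let it lie flat on the desk and take it again before sliding it at a foot
- rubber_eraser: Bystander: eraser 22 x 45 x 13 mm lying just in front of the shelf between the left and middle feet; origin under its centre
- staple_carton: Bystander: small yellow carton 36 x 56 x 24 mm just in front of the shelf between the middle and right feet; origin under its centre
- mug: Bystander: blue mug, 82 mm wide, 91 mm high, on a coaster at the left; origin under it
- stapler: Bystander: stapler 158 x 34 x 50 mm at the left; origin under its centre
Things that resemble listed ones, but are neither listed nor needed, are in the scene too. Several things have the shape of the wedge; the one meant has the colours described above.

How it is judged:
At the end, for the whole second after the job is handed in: The wedge lies flat on the desk with its tip at least 35 mm behind the front face of one of the front posts, under that post (tip within 14 mm of the post's middle, within 0.15 rad of straight), pinched between post and desk with more than 1 N, at rest and released (((x of wedge_tip in the frame of foot_left above 0.035 m and y of wedge_tip in the frame of foot_left between -0.014 and 0.014 m) or (x of wedge_tip in the frame of foot_mid above 0.035 m and y of wedge_tip in the frame of foot_mid between -0.014 and 0.014 m) or (x of wedge_tip in the frame of foot_right above 0.035 m and y of wedge_tip in the frame of foot_right between -0.014 and 0.014 m)) and height (world z) of wedge_tip below 0.004 m and angle between the x axis of wedge and the x axis of shelf, either way round below 0.15 rad and angle between wedge's own z axis and vertical below 0.06 rad and contact force between wedge and shelf above 1 N and linear speed of wedge below 0.01 m/s); the robot touches nothing.
It fails at once if a bystander (eraser, carton, mug, stapler) is shifted by more than 25 mm or the mug is tipped (distance of any of rubber_eraser, staple_carton, mug, stapler from where it was at the start of the episode above 0.025 m or angle between mug's own z axis and vertical above 0.3 rad).
It also fails if it takes over 59 s, if anything falls off the work surface, if the arm or the gripper's body presses on something with over 40 N, if the wrist force passes 120 N, or if a joint passes its speed limit or range.

## Robot

A 6-joint arm with a two-finger parallel gripper is mounted at the origin on the work surface; the furniture and walls round the work are solid. World frame = base frame: x ahead of the robot, y to its left, z up, the work surface at z = 0. Lengths are in m, angles in rad, forces in N, time in s.
With the tool pointing down it reaches from about 0.3 to 0.775 m from the base axis. Payload 14.6 kg.
Tool frame: the origin (TCP) lies on the mounting face of the last link; the fingertips stand 199 mm ahead of it and the grasp point (between the pads) lies 180 mm ahead of it; z points along the fingers, y is the line along which they close (so a half turn about z gives the same grasp; the last joint's range is limited). The gripper opens to 94 mm and grips with 3 to 60 N. Pads are 16 mm wide; open, the fingers measure 119 mm over their backs; the gripper's body (75 mm by 177 mm) begins 78 mm behind the grasp point.
Start: joints at [-1.361, 0.3, 1.521, -0, 1.321, -0.067], TCP at [0.15, -0.529, 0.405] pointing down, gripper open.
Joint ranges: [-3.03, 3.03], [-0.79, 2.21], [0.23, 2.52], [-1.04, 4.18], [0, 3.07], [-2.55, 2.55]. Speed limits (rad/s): [2.22, 2.22, 2.57, 3.14, 3.14, 3.14].

## Interface

Orientations are given as [roll, pitch, yaw] about the fixed x, y, z axes, in that order (R = Rz(yaw) Ry(pitch) Rx(roll)).
In Python, from station import telemetry, cams, workorder, finder gives the robot as it stands.
- The arm moves only by the tool jog_arm, never from a script. Its argument "rows" is a list of rows, each an object with "gripper": the finger opening in m, from 0 to 0.094; "slide": the shift along the tool's x, y, z in m, a list of three; "spin": the turn about the tool's z in rad. In form: [{"gripper": gripper, "slide": [tx, ty, tz], "spin": spin}, ...]. A call has 1 to 8 rows; each row is the pose to reach, as a shift and turn from the pose commanded when the call began, along the tool's axes at that moment; what a row does not reach only later rows make up. A row lasts 1/10 s, in which the tool goes at most 50 mm and 8.59 degrees, less where a joint would pass 70% of its speed; a pose out of reach is approached as far as the arm can. A call with a gripper value outside its range is refused whole. The fingers move at their own pace and stop on an object; "squeeze" is the grip in N (left out, the last holds). Time passes only in rows, so rows that repeat a pose let the fingers close. It gives the time, the measured TCP pose, the force, the opening and the grip force at its end, in the units of the state.
- telemetry.get_obs(): the state, without advancing time (a new reading comes with each control period).
- cams.camera(name): name is "scene" or "top" or "wrist"; returns (picture, depth): 384x512x3 uint8, red, green, blue; 384x512 float32, m along the optical axis (not along the pixel's ray), 0 where there is no reading.
- cams.camera_info(name): a dict with "camera_matrix" (3x3 intrinsics, pixels), "R" (3x3) and "t" (3): a world point X has camera coordinates R X + t; the wrist camera has in their place "tool_from_camera" (4x4, takes a point from camera to tool coordinates, whose origin is the TCP and whose axes are the flange's). Camera axes: x right, y down, z forward; pixel columns grow to the right and rows downward; lengths in m; the calibration is good to about 2 mm. A picture is of the moment at which its call begins: read the wrist's pose just before it. camera_info takes no time and is no camera call.
- workorder.hand_in(): hands the job in; it is judged then, once.
Trained networks look in the newest picture that a camera, given by its name, has taken for a name from the list of things; names that differ only in an ending like _2 or _b are one class to them, and where a whole thing is asked for, a point or a joint stands for the part that bears it (a point fixed in the world has none). Each returns a list of dicts, best first, with "confidence" (0 to 1); they miss things now and then, are a little off and sometimes report something else, mostly with a low value. They report only what shows in the picture. A call takes as long as a camera call. They do not tell look-alikes from the thing itself.
- finder.find_in(target, camera): "point" ([x, y, z] in m, in world coordinates, good to about 4 mm: the middle of the surface that is visible of it).
- finder.masks_of(target, camera): "region" (384x512 bool, what is visible of it).
The state is a dict: "time_s": time; "qpos": joint angles; "joint_vel": joint speeds; "tau": joint torques, N m; "ee_pos": TCP position; "eef_rot": TCP orientation; "force": force on the tool from outside, world axes, zero at the start; "moment": the same for the moment, N m; "grip_width": finger opening in m; "grip_force": force on a finger pad.
Only numpy, scipy, OpenCV 4.12 (cv2) and the standard library are available. Lean on these libraries where they do the work, as an engineer would, in place of code of your own. Each camera call takes 0.05 s, during which the arm holds its last target. There are 200 camera calls.

## Working session

There is one attempt and no reset: what is moved stays moved. The work goes in short steps, Python scripts to look and compute and a tool call to move; the robot and the scene stay as the last step left them, time stands still between calls to the robot, and variables do not carry over. Pictures are saved under pics/ and viewed, at most 10 in all, crops included, and the job is handed in when it is done.

Besides the shell and the picture viewer there is one more tool, called after "Emit:" in YAML: its name, and indented under it one key for each argument. jog_arm: Moves the arm, as the interface text tells. Its arguments: {"type":"object","properties":{"rows":{"type":"array","items":{"type":"object","properties":{"gripper":{"type":"number"},"slide":{"type":"array","items":{"type":"number"}},"spin":{"type":"number"}}}},"squeeze":{"type":"number"}},"required":["rows"]}

```bash
mkdir -p pics
cat > h.py <<'E'
import numpy as np,cv2
from station import telemetry,cams,workorder,finder
def snap(n,f):
    p,d=cams.camera(n); cv2.imwrite(f'pics/{f}.png',p[:,:,::-1]); np.savez(f'pics/{f}.npz',p=p,d=d); return p,d
def world(n,u,v,d,info=None):
    i=info or cams.camera_info(n);K=np.array(i['camera_matrix'])
    c=np.stack([(u-K[0,2])/K[0,0]*d,(v-K[1,2])/K[1,1]*d,d],-1)
    return (c-np.array(i['t']))@np.array(i['R'])
E
python3 - <<'E'
from h import *
o=telemetry.get_obs();print(o['time_s'],o['ee_pos'],o['eef_rot'])
ps=[snap(n,n+'0')[0] for n in('top','scene')]
cv2.imwrite('pics/a.png',np.vstack(ps)[:,:,::-1][:, :]) 
for t in ['wedge','shelf','rubber_eraser','staple_carton','mug','stapler','foot_left','foot_mid','foot_right','wedge_tip']:
    print(t,[(np.round(r['point'],3).tolist(),round(r['confidence'],2)) for r in finder.find_in(t,'top')])
E
```

```text
0.0 [ 0.15028935 -0.52903869  0.40407617] [-3.14043983e+00 -9.32239494e-05  2.76782652e-01]
wedge [([0.521, -0.239, 0.007], 0.94), ([0.386, 0.099, 0.009], 0.56)]
shelf [([0.622, 0.104, 0.11], 0.69)]
rubber_eraser [([0.534, 0.196, 0.011], 0.56), ([0.615, 0.105, 0.108], 0.39)]
staple_carton [([0.531, 0.022, 0.028], 0.78)]
mug [([0.28, 0.341, 0.056], 0.88)]
stapler [([0.447, 0.5, 0.045], 0.65)]
foot_left [([0.614, 0.103, 0.113], 0.89)]
foot_mid [([0.617, 0.107, 0.11], 0.93)]
foot_right [([0.616, 0.104, 0.107], 0.75)]
wedge_tip [([0.383, 0.096, 0.008], 0.69), ([0.526, -0.236, 0.009], 0.68)]
```

View pics/top0.png

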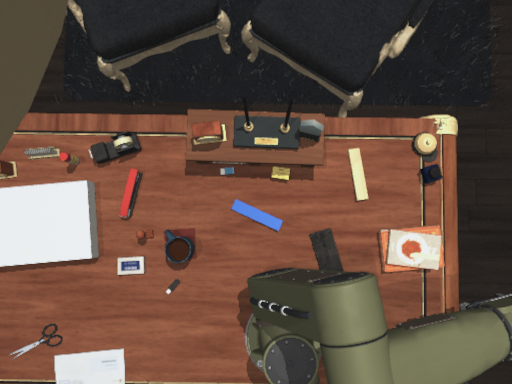

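View pics/scene0.png

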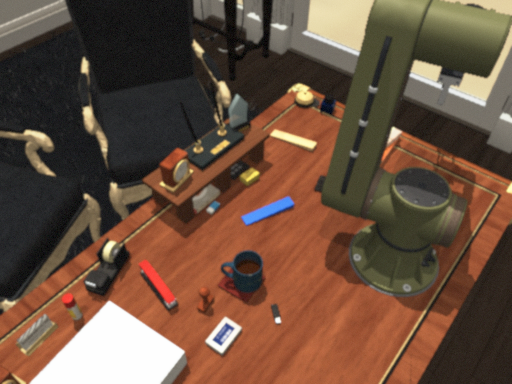

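Top view: the light-wood wedge is at pixel (358,174). The blue one at (257,215) and the dark one at (325,250) are look-alikes. The shelf is at (255,140), with the eraser at (227,171) and the carton at (281,173) in front of it. Next I'll measure the exact poses.

Run:
```python
from h import *
z=np.load('pics/top0.npz');p,d=z['p'],z['d']
V,U=np.mgrid[:384,:512];W=world('top',U,V,d)
def rect(m):
    r=cv2.minAreaRect(W[m][:,:2].astype(np.float32)*1000);return r,cv2.boxPoints(r).round(0).tolist()
hsv=cv2.cvtColor(p,cv2.COLOR_RGB2HSV)
m=(abs(U-358)<25)&(abs(V-174)<40)&(p[:,:,1]>130)&(p[:,:,2]>80)
n,l,s,c=cv2.connectedComponentsWithStats(m.astype(np.uint8));k=1+s[1:,4].argmax();m=l==k
print('wedge',m.sum(),rect(m))
w=W[m];mu=w[:,:2].mean(0);_,_,vt=np.linalg.svd(w[:,:2]-mu,full_matrices=False);a=vt[0]*np.sign(vt[0,0]);s_=(w[:,:2]-mu)@a
print(mu,a,np.degrees(np.arctan2(a[1],a[0])),np.polyfit(s_,w[:,2],1),s_.min(),s_.max())
b=(abs(W[:,:,2]-.11)<.008)&(abs(U-255)<80)&(abs(V-140)<45)
print('board',b.sum(),rect(b))
# front edge of board
pts=[]
for u in range(190,323,2):
    vv=np.where(b[:,u])[0]
    if len(vv): pts.append(W[vv.max(),u])
pts=np.array(pts);print('front fit x=f(y)',np.polyfit(pts[:,1],pts[:,0],1),pts[:,1].min(),pts[:,1].max(),np.std(pts[:,0]))
for nm,(u0,v0),r in(('eraser',(227,171),9),('carton',(281,173),11)):
    q=(abs(U-u0)<r+4)&(abs(V-v0)<r)&(W[:,:,2]>.009)&(W[:,:,2]<.035);print(nm,rect(q))
i=cams.camera_info('wrist');print(i['camera_matrix'],np.round(i['tool_from_camera'],3))
```

```text
wedge 618 (((426.5455627441406, -128.56509399414062), (158.50816345214844, 410.68548583984375), 44.4129638671875), [[226.0, -37.0], [514.0, -331.0], [627.0, -220.0], [339.0, 74.0]])
[ 0.52560902 -0.22971335] [0.99893911 0.0460505 ] 2.6394330047741823 [-0.56856143  0.01535316] -0.1719908015451495 0.0878024963179031
board 3890 (((623.6572265625, 104.57266998291016), (424.4268798828125, 161.25967407226562), 88.62638854980469), [[538.0, -106.0], [699.0, -110.0], [709.0, 315.0], [548.0, 319.0]])
front fit x=f(y) [0.02450708 0.54203817] -0.10201436968197669 0.302894142866869 0.003062275104703728
eraser (((536.4892578125, 188.1505889892578), (36.9327278137207, 62.41072463989258), 0.18332630395889282), [[518.0, 219.0], [518.0, 157.0], [555.0, 157.0], [555.0, 219.0]])
carton (((522.80419921875, 21.402069091796875), (55.25059127807617, 36.411197662353516), 81.86077880859375), [[501.0, -3.0], [537.0, -9.0], [545.0, 46.0], [509.0, 51.0]])
[[278.12361561   0.         255.16559336]
 [  0.         278.12361561 188.98169747]
 [  0.           0.           1.        ]] [[-0.    -0.958 -0.287  0.084]
 [ 1.     0.    -0.001 -0.001]
 [ 0.001 -0.287  0.958  0.022]
 [ 0.     0.     0.     1.   ]]
```

Run:
```python
from h import *
z=np.load('pics/top0.npz');p,d=z['p'],z['d']
V,U=np.mgrid[:384,:512];W=world('top',U,V,d).astype(np.float32)
i=cams.camera_info('top');K=np.array(i['camera_matrix']);R=np.array(i['R']);C=-R.T@np.array(i['t']);print('cam',C)
ray=np.stack([(U-K[0,2])/K[0,0],(V-K[1,2])/K[1,1],np.ones(U.shape)],-1)@R
G=C+ray*((.008-C[2])/ray[...,2])[...,None]   # intersect z=8mm, independent of depth noise
def show(nm,m):
    m=cv2.morphologyEx(m.astype(np.uint8),cv2.MORPH_OPEN,np.ones((3,3),np.uint8))
    n,l,s,c=cv2.connectedComponentsWithStats(m);m=l==1+s[1:,4].argmax()
    r=cv2.minAreaRect(G[m][:,:2].astype(np.float32)*1000);print(nm,m.sum(),r,cv2.boxPoints(r).round().tolist())
    w=W[m];mu=G[m][:,:2].mean(0);_,_,vt=np.linalg.svd(G[m][:,:2]-mu,full_matrices=False);a=vt[0]*np.sign(vt[0,0]);s_=(G[m][:,:2]-mu)@a
    ok=(w[:,2]>-.01)&(w[:,2]<.03)
    print(mu,'yaw',np.arctan2(a[1],a[0]),'z vs s',np.polyfit(s_[ok],w[ok,2],1),s_.min(),s_.max())
h=cv2.cvtColor(p,cv2.COLOR_RGB2HSV).astype(int)
print(p[174,358],p[215,257])
show('wedge',(abs(U-358)<18)&(abs(V-174)<34)&(p[...,1]>140)&(p[...,2]>90))
show('blue',(abs(U-257)<35)&(abs(V-215)<25)&(h[...,0]>100)&(h[...,0]<130)&(h[...,1]>120))
show('dark',(abs(U-325)<22)&(abs(V-250)<28)&(p.max(-1)<60))
show('eraser',(abs(U-227)<10)&(abs(V-171)<8)&(p[...,2].astype(int)>p[...,0]+20))
show('carton',(abs(U-281)<15)&(abs(V-173)<10)&(p[...,0]>120)&(p[...,2]<110)&(p[...,1]>90))
```

```text
cam [0.339454   0.07357814 1.54998043]
[234 234 186] [ 90 138 230]
wedge 604 ((526.2520751953125, -231.1776123046875), (170.81109619140625, 38.597984313964844), 10.049625396728516) [[439.0, -227.0], [446.0, -265.0], [614.0, -235.0], [607.0, -197.0]]
[ 0.52566981 -0.23138065] yaw 0.16997427480057806 z vs s [-0.0664403   0.00815881] -0.08476882475403096 0.08600879445428265
blue 569 ((387.11883544921875, 97.53264617919922), (168.38156127929688, 35.778770446777344), 65.87861633300781) [[336.0, 28.0], [369.0, 13.0], [438.0, 167.0], [405.0, 182.0]]
[0.38714204 0.09745054] yaw 1.1481693310713539 z vs s [-0.07334167  0.00904295] -0.08412710576754874 0.08426682174681248
dark 1006 ((263.9696350097656, -124.08277130126953), (147.1909637451172, 135.0002899169922), 0.8219013810157776) [[189.0, -58.0], [191.0, -193.0], [339.0, -191.0], [337.0, -56.0]]
[ 0.25311595 -0.12316811] yaw 0.17941046868222485 z vs s [0.00064405 0.00817954] -0.07313128750824582 0.08550982892992219
eraser 51 ((530.5700073242188, 189.95071411132812), (16.477703094482422, 26.295421600341797), 0.7543649673461914) [[522.0, 203.0], [523.0, 177.0], [539.0, 177.0], [539.0, 203.0]]
[0.53026698 0.19070964] yaw 1.4601386863762058 z vs s [-0.0227809   0.01207636] -0.014785431086960238 0.013343793690557543
carton 129 ((530.3643188476562, 21.040477752685547), (55.63815689086914, 26.238954544067383), 85.51542663574219) [[515.0, -6.0], [541.0, -8.0], [546.0, 48.0], [519.0, 50.0]]
[0.53047461 0.02124384] yaw 1.5584802914663067 z vs s [0.01651198 0.02301172] -0.027746898704961973 0.027888669034666934
```

Emit:
jog_arm:
  rows:
    - {"gripper":0.07,"slide":[0.403,-0.188,0.05],"spin":0.107}
    - {"gripper":0.07,"slide":[0.403,-0.188,0.05],"spin":0.107}
    - {"gripper":0.07,"slide":[0.403,-0.188,0.05],"spin":0.107}
    - {"gripper":0.07,"slide":[0.403,-0.188,0.05],"spin":0.107}
    - {"gripper":0.07,"slide":[0.403,-0.188,0.05],"spin":0.107}
    - {"gripper":0.07,"slide":[0.403,-0.188,0.05],"spin":0.107}
    - {"gripper":0.07,"slide":[0.403,-0.188,0.05],"spin":0.107}
    - {"gripper":0.07,"slide":[0.403,-0.188,0.05],"spin":0.107}

```text
time_s: 1.4
ee_pos: [0.4522, -0.2673, 0.36]
eef_rot: [3.141, -0.0, 0.17]
force: [1.5, -0.9, -0.0]
grip_width: 0.0701
grip_force: 0.0
```

Emit:
jog_arm:
  rows:
    - {"gripper":0.07,"slide":[0,0,0],"spin":0}

```text
time_s: 1.5
ee_pos: [0.4538, -0.2655, 0.3592]
eef_rot: [-3.141, 0.0, 0.175]
force: [-0.7, 0.1, -0.1]
grip_width: 0.0703
grip_force: 0.0
```

Emit:
jog_arm:
  rows:
    - {"gripper":0.07,"slide":[0.037,-0.022,0.04],"spin":0}
    - {"gripper":0.07,"slide":[0.037,-0.022,0.08],"spin":0}
    - {"gripper":0.07,"slide":[0.037,-0.022,0.08],"spin":0}
    - {"gripper":0.07,"slide":[0.037,-0.022,0.08],"spin":0}

```text
time_s: 1.9
ee_pos: [0.4834, -0.2417, 0.2808]
eef_rot: [-3.141, 0.001, 0.17]
force: [0.1, -0.7, 1.5]
grip_width: 0.0702
grip_force: 0.0
```

```bash
cat >> h.py <<'E'
def wedge_wrist(f):
    """wedge pose (world) from the wrist camera by colour, on the plane z=8mm"""
    from scipy.spatial.transform import Rotation as Ro
    o=telemetry.get_obs();p,d=snap('wrist',f);i=cams.camera_info('wrist');K=np.array(i['camera_matrix'])
    T=np.eye(4);T[:3,:3]=Ro.from_euler('xyz',o['eef_rot']).as_matrix();T[:3,3]=o['ee_pos'];T=T@np.array(i['tool_from_camera'])
    V,U=np.mgrid[:384,:512];ray=np.stack([(U-K[0,2])/K[0,0],(V-K[1,2])/K[1,1],np.ones(U.shape)],-1)
    W=(ray*d[...,None])@T[:3,:3].T+T[:3,3]
    m=((p[...,1]>140)&(p[...,2]>90)&(p[...,2].astype(int)<p[...,0]-20)&(W[...,2]<.03)&(W[...,2]>-.01)).astype(np.uint8)
    n,l,s,c=cv2.connectedComponentsWithStats(cv2.morphologyEx(m,cv2.MORPH_OPEN,np.ones((3,3),np.uint8)));m=l==1+s[1:,4].argmax()
    r=cv2.minAreaRect(W[m][:,:2].astype(np.float32)*1000)
    b=cv2.boxPoints(r);e=sorted(((b[k]-b[(k+1)%4]) for k in range(4)),key=lambda v:-np.hypot(*v))[0];e=e*np.sign(e[0])
    mu=np.array(r[0])/1000;a=e/np.hypot(*e);s_=(W[m][:,:2]-mu)@a
    print(o['time_s'],'tcp',np.round(o['ee_pos'],4),'yaw',round(o['eef_rot'][2],4))
    print('px',m.sum(),'centre',np.round(mu,4),'size',np.round(r[1],1),'yaw',round(float(np.arctan2(a[1],a[0])),4),'z fit',np.polyfit(s_,W[m][:,2],1),'tip',np.round(mu+a*s_.max(),4))
    return p,d,W,m
E
python3 - <<'E'
from h import *
wedge_wrist('w1')
E
```

```text
1.9 tcp [ 0.4834 -0.2417  0.2808] yaw 0.1695
px 7356 centre [ 0.5283 -0.2311] size [171.4  39.1] yaw 0.1546 z fit [-0.07118074  0.00673392] tip [ 0.613  -0.2179]
```

View pics/w1.png

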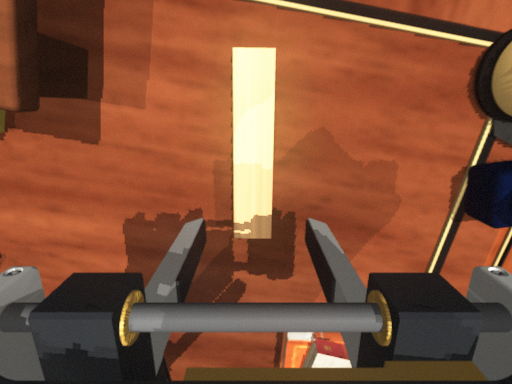

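Emit:
jog_arm:
  rows:
    - {"gripper":0.07,"slide":[0.003,-0.002,0.04],"spin":0.005}
    - {"gripper":0.07,"slide":[0.003,-0.002,0.07],"spin":0.005}
    - {"gripper":0.07,"slide":[0.003,-0.002,0.07],"spin":0.005}
    - {"gripper":0.07,"slide":[0.003,-0.002,0.07],"spin":0.005}

```text
time_s: 2.35
ee_pos: [0.4865, -0.2394, 0.2123]
eef_rot: [3.14, -0.002, 0.164]
force: [-0.3, 0.1, 0.5]
grip_width: 0.0703
grip_force: 0.0
```

Emit:
jog_arm:
  rows:
    - {"gripper":0.07,"slide":[0.002,0.001,0.008],"spin":0}
    - {"gripper":0.07,"slide":[0.002,0.001,0.008],"spin":0}
    - {"gripper":0.0,"slide":[0.002,0.001,0.008],"spin":0}
    - {"gripper":0.0,"slide":[0.002,0.001,0.008],"spin":0}
    - {"gripper":0.0,"slide":[0.002,0.001,0.008],"spin":0}
    - {"gripper":0.0,"slide":[0.002,0.001,0.008],"spin":0}
    - {"gripper":0.0,"slide":[0.002,0.001,0.008],"spin":0}
  squeeze: 20

```text
time_s: 3.05
ee_pos: [0.4884, -0.2392, 0.202]
eef_rot: [3.142, -0.0, 0.165]
force: [-0.2, -1.0, 0.8]
grip_width: 0.0353
grip_force: 20.0
```

Emit:
jog_arm:
  rows:
    - {"gripper":0.0,"slide":[-0.03,-0.005,0],"spin":0.03}
    - {"gripper":0.0,"slide":[-0.06,-0.01,0],"spin":0.1}
    - {"gripper":0.0,"slide":[-0.09,-0.015,0],"spin":0.189}
    - {"gripper":0.0,"slide":[-0.085,-0.045,0],"spin":0.189}
    - {"gripper":0.0,"slide":[-0.079,-0.082,0],"spin":0.189}
    - {"gripper":0.0,"slide":[-0.073,-0.119,0],"spin":0.189}
    - {"gripper":0.0,"slide":[-0.067,-0.156,0],"spin":0.189}
    - {"gripper":0.0,"slide":[-0.061,-0.1915,0],"spin":0.189}

```text
time_s: 3.85
ee_pos: [0.3965, -0.0589, 0.2021]
eef_rot: [3.142, -0.0, -0.024]
force: [0.7, 0.1, 0.1]
grip_width: 0.0357
grip_force: 20.0
```

Emit:
jog_arm:
  rows:
    - {"gripper":0.0,"slide":[0,0,0],"spin":0}
    - {"gripper":0.0,"slide":[0,0,0],"spin":0}

```text
time_s: 4.05
ee_pos: [0.3969, -0.0599, 0.2021]
eef_rot: [3.141, -0.0, -0.022]
force: [-0.4, -0.4, -0.1]
grip_width: 0.0357
grip_force: 20.0
```

Run:
```python
from h import *
wedge_wrist('w2')
```

```text
4.05 tcp [ 0.3969 -0.0599  0.2021] yaw -0.0224
px 12057 centre [ 0.4555 -0.0608] size [ 39.3 131.4] yaw -0.0229 z fit [-0.07120062  0.00574602] tip [ 0.5212 -0.0623]
```

View pics/w2.png

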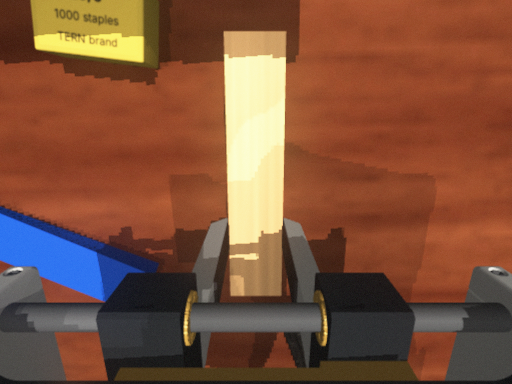

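The wedge is held flat, with its tip at (255,32), world (0.521,-0.062), and the carton is well off to its left. I'll slide it slowly at the right foot.

Emit:
jog_arm:
  rows:
    - {"gripper":0.0,"slide":[0.008,0,0],"spin":0}
    - {"gripper":0.0,"slide":[0.014,0,0],"spin":0}
    - {"gripper":0.0,"slide":[0.018,0,0],"spin":0}
    - {"gripper":0.0,"slide":[0.022,0,0],"spin":0}
    - {"gripper":0.0,"slide":[0.026,0,0],"spin":0}
    - {"gripper":0.0,"slide":[0.03,0,0],"spin":0}

```text
time_s: 4.7
ee_pos: [0.427, -0.0614, 0.202]
eef_rot: [-3.142, 0.0, -0.025]
force: [-2.5, -0.5, 5.2]
grip_width: 0.0354
grip_force: 20.0
```

Emit:
jog_arm:
  rows:
    - {"gripper":0.0,"slide":[0.003,0,0],"spin":0}
    - {"gripper":0.0,"slide":[0.006,0,0],"spin":0}
    - {"gripper":0.0,"slide":[0.006,0,0],"spin":0}

```text
time_s: 5.0
ee_pos: [0.4332, -0.0614, 0.202]
eef_rot: [3.141, -0.001, -0.024]
force: [1.1, -0.9, 2.9]
grip_width: 0.0354
grip_force: 20.0
```

Run:
```python
from h import *
o=telemetry.get_obs();print(o['force'],o['moment'])
wedge_wrist('w3')
```

```text
[ 1.09956229 -0.86414339  2.8519845 ] [-0.0154466  -0.19554451  0.00111128]
5.0 tcp [ 0.4332 -0.0614  0.202 ] yaw -0.0244
px 12376 centre [ 0.4672 -0.0616] size [ 39.5 159.3] yaw -0.0222 z fit [-0.07053163  0.00748302] tip [ 0.5468 -0.0634]
```

View pics/w3.png

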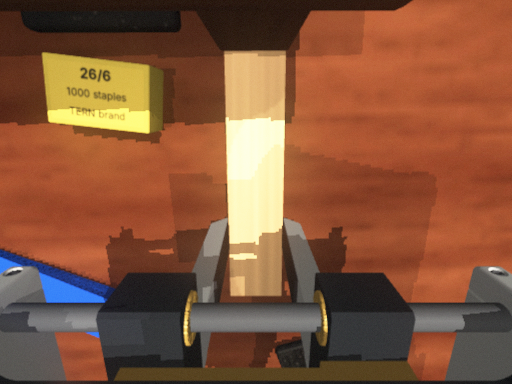

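The wedge runs under the right post at (253,45) with almost no force. The tip should be about 13 mm past the front face, so this looks like the bare foot. I'll keep going in.

Emit:
jog_arm:
  rows:
    - {"gripper":0.0,"slide":[0.006,0,0],"spin":0}
    - {"gripper":0.0,"slide":[0.012,0,0],"spin":0}
    - {"gripper":0.0,"slide":[0.018,0,0],"spin":0}
    - {"gripper":0.0,"slide":[0.024,0,0],"spin":0}
    - {"gripper":0.0,"slide":[0.03,0,0],"spin":0}
    - {"gripper":0.0,"slide":[0.033,0,0],"spin":0}
    - {"gripper":0.0,"slide":[0.033,0,0],"spin":0}
  squeeze: 40

```text
time_s: 5.75
ee_pos: [0.4663, -0.062, 0.202]
eef_rot: [3.142, -0.001, -0.024]
force: [1.1, 0.4, 2.1]
grip_width: 0.0349
grip_force: 40.0
```

Emit:
jog_arm:
  rows:
    - {"gripper":0.0,"slide":[0.002,0,0],"spin":0}
    - {"gripper":0.0,"slide":[0.004,0,0],"spin":0}
    - {"gripper":0.0,"slide":[0.006,0,0],"spin":0}
    - {"gripper":0.0,"slide":[0.008,0,0],"spin":0}
    - {"gripper":0.0,"slide":[0.008,0,0],"spin":0}

```text
time_s: 6.25
ee_pos: [0.4739, -0.0622, 0.202]
eef_rot: [3.142, -0.0, -0.024]
force: [-1.6, -0.3, 4.4]
grip_width: 0.035
grip_force: 40.0
```

Emit:
jog_arm:
  rows:
    - {"gripper":0.0,"slide":[0.001,0,0],"spin":0}
    - {"gripper":0.0,"slide":[0.002,0,0],"spin":0}
    - {"gripper":0.0,"slide":[0.002,0,0],"spin":0}

```text
time_s: 6.55
ee_pos: [0.4757, -0.0622, 0.202]
eef_rot: [-3.142, 0.0, -0.024]
force: [-2.4, 0.7, 5.3]
grip_width: 0.035
grip_force: 40.0
```

Emit:
jog_arm:
  rows:
    - {"gripper":0.0,"slide":[0.001,0,0],"spin":0}
    - {"gripper":0.0,"slide":[0.002,0,0],"spin":0}
    - {"gripper":0.0,"slide":[0.002,0,0],"spin":0}

```text
time_s: 6.85
ee_pos: [0.4777, -0.0623, 0.202]
eef_rot: [-3.142, 0.0, -0.024]
force: [-1.9, 0.5, 5.8]
grip_width: 0.0349
grip_force: 40.0
```

Emit:
jog_arm:
  rows:
    - {"gripper":0.0,"slide":[0.001,0,0],"spin":0}
    - {"gripper":0.0,"slide":[0.002,0,0],"spin":0}
    - {"gripper":0.0,"slide":[0.002,0,0],"spin":0}

```text
time_s: 7.15
ee_pos: [0.4796, -0.0623, 0.202]
eef_rot: [-3.142, 0.001, -0.024]
force: [-4.8, 0.1, 9.1]
grip_width: 0.0348
grip_force: 40.0
```

Run:
```python
from h import *
o=telemetry.get_obs();print(o['force'],o['moment'])
wedge_wrist('w4')
```

```text
[-4.81130663  0.11424403  9.06781317] [ 0.02611559  0.97319153 -0.02303425]
7.15 tcp [ 0.4796 -0.0623  0.202 ] yaw -0.0241
px 3207 centre [ 0.4629 -0.0609] size [38.1 88.9] yaw -0.0485 z fit [-0.04452712  0.01104944] tip [ 0.5073 -0.063 ]
```

View pics/w4.png

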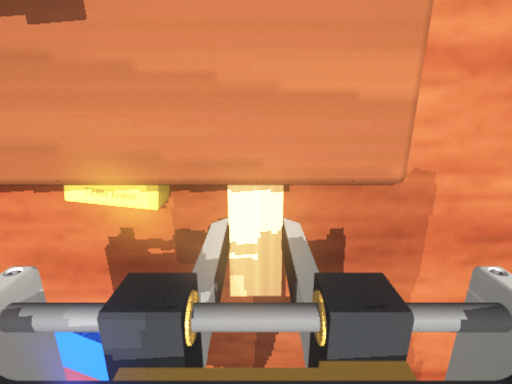

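The wedge is under the board, seen at (256,210), and still straight in the fingers. The force is starting to rise, so I'll press it snug.

Emit:
jog_arm:
  rows:
    - {"gripper":0.0,"slide":[0.001,0,0],"spin":0}
    - {"gripper":0.0,"slide":[0.002,0,0],"spin":0}
    - {"gripper":0.0,"slide":[0.002,0,0],"spin":0}

```text
time_s: 7.5
ee_pos: [0.481, -0.0623, 0.2019]
eef_rot: [-3.141, 0.004, -0.024]
force: [-13.4, -0.7, 16.1]
grip_width: 0.0354
grip_force: 40.0
```

Emit:
jog_arm:
  rows:
    - {"gripper":0.0,"slide":[0.001,0,0],"spin":0}
    - {"gripper":0.0,"slide":[0.002,0,0],"spin":0}
    - {"gripper":0.0,"slide":[0.002,0,0],"spin":0}

```text
time_s: 7.8
ee_pos: [0.4823, -0.0624, 0.2018]
eef_rot: [-3.141, 0.007, -0.024]
force: [-23.2, -0.4, 23.4]
grip_width: 0.0349
grip_force: 40.0
```

Emit:
jog_arm:
  rows:
    - {"gripper":0.06,"slide":[0,0,0],"spin":0}
    - {"gripper":0.06,"slide":[0,0,0],"spin":0}
    - {"gripper":0.06,"slide":[0,0,0],"spin":0}
    - {"gripper":0.06,"slide":[0,0,0],"spin":0}

```text
time_s: 8.2
ee_pos: [0.4838, -0.0624, 0.2018]
eef_rot: [3.142, -0.0, -0.024]
force: [0.8, 0.3, -0.7]
grip_width: 0.0595
grip_force: 0.0
```

Run:
```python
from h import *
wedge_wrist('w5')
```

```text
8.2 tcp [ 0.4838 -0.0624  0.2018] yaw -0.0242
px 3150 centre [ 0.4603 -0.0602] size [39.  80.7] yaw -0.0121 z fit [-0.00254807  0.01086427] tip [ 0.5006 -0.0607]
```

View pics/w5.png

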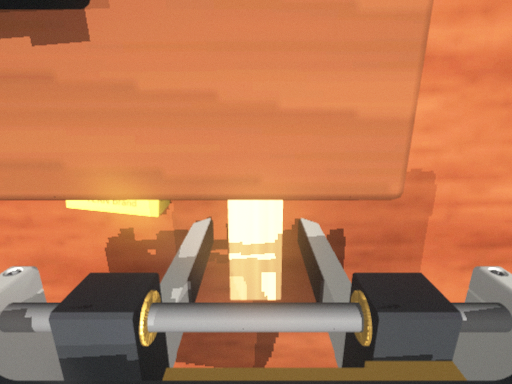

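Released: the wedge at (256,240) stays straight, and the fingers stand clear on both sides. I'll back off, then check its flatness and butt.

Emit:
jog_arm:
  rows:
    - {"gripper":0.06,"slide":[0,0,-0.03],"spin":0}
    - {"gripper":0.06,"slide":[0,0,-0.07],"spin":0}
    - {"gripper":0.06,"slide":[-0.03,0,-0.1],"spin":0}
    - {"gripper":0.06,"slide":[-0.07,0,-0.12],"spin":0}
    - {"gripper":0.06,"slide":[-0.11,0,-0.12],"spin":0}
    - {"gripper":0.06,"slide":[-0.13,0,-0.12],"spin":0}
    - {"gripper":0.06,"slide":[-0.13,0,-0.12],"spin":0}

```text
time_s: 8.95
ee_pos: [0.3522, -0.0591, 0.3222]
eef_rot: [3.141, -0.001, -0.025]
force: [1.1, -0.4, -0.0]
grip_width: 0.06
grip_force: 0.0
```

Run:
```python
from h import *
p,d,W,m=wedge_wrist('w6')
w=W[m];print(w.min(0),w.max(0))
for lo in np.arange(.43,.55,.02):
    k=(w[:,0]>=lo)&(w[:,0]<lo+.02);print(round(lo,2),k.sum(),np.median(w[k],0) if k.any() else '')
```

```text
8.95 tcp [ 0.3522 -0.0591  0.3222] yaw -0.0246
px 6631 centre [ 0.4209 -0.0272] size [133.8 238.5] yaw -1.0632 z fit [ 0.00025103 -0.00498691] tip [ 0.4789 -0.1314]
[ 0.39464377 -0.16275669 -0.00768605] [0.53166665 0.1054382  0.01214511]
0.43 383 [ 0.43833432 -0.08991675 -0.00505427]
0.45 434 [ 0.46281373 -0.09287398 -0.00504476]
0.47 547 [ 0.48049211 -0.09288652 -0.00507519]
0.49 546 [ 0.49876694 -0.09463099 -0.00508335]
0.51 314 [ 0.5181724  -0.09450328 -0.005143  ]
0.53 31 [ 0.53089311 -0.09527908 -0.00521866]
0.55 0
```

View pics/w6.png

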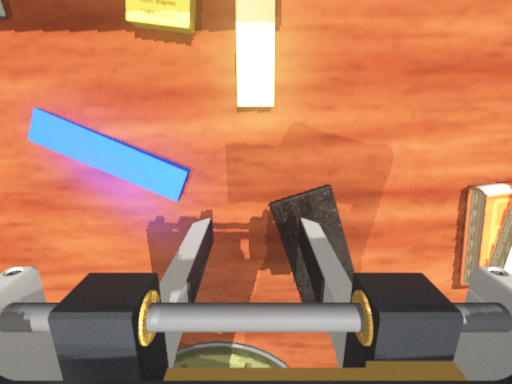

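The wedge is straight, with its butt at (255,107), and nothing else looks disturbed. I'll check slope and insertion with depth in that pixel window.

Run:
```python
from h import *
from scipy.spatial.transform import Rotation as Ro
o=telemetry.get_obs();z=np.load('pics/w6.npz');d=z['d'];i=cams.camera_info('wrist');K=np.array(i['camera_matrix'])
T=np.eye(4);T[:3,:3]=Ro.from_euler('xyz',o['eef_rot']).as_matrix();T[:3,3]=o['ee_pos'];T=T@np.array(i['tool_from_camera'])
V,U=np.mgrid[:384,:512];ray=np.stack([(U-K[0,2])/K[0,0],(V-K[1,2])/K[1,1],np.ones(U.shape)],-1)
W=(ray*d[...,None])@T[:3,:3].T+T[:3,3]
for v in(4,40,70,100,103):
    print(v,'left',W[v,239].round(4),'mid',W[v,255].round(4),'right',W[v,271].round(4),'desk',W[v,310].round(4))
print('slope',np.polyfit(W[4:100,245:266,0].ravel(),W[4:100,245:266,2].ravel(),1))
```

```text
4 left [ 0.5271 -0.0482  0.0066] mid [ 0.5267 -0.063   0.007 ] right [ 0.5261 -0.0776  0.0077] desk [ 0.5286 -0.1154 -0.0036]
40 left [ 0.4968 -0.0471  0.0095] mid [ 0.4963 -0.0622  0.0096] right [ 0.4961 -0.0773  0.0088] desk [ 0.498  -0.1167 -0.0053]
70 left [ 0.4705 -0.0461  0.0106] mid [ 0.47   -0.0616  0.0113] right [ 0.4695 -0.0769  0.013 ] desk [ 0.4706 -0.1177 -0.0059]
100 left [ 0.4429 -0.0451  0.0133] mid [ 0.4425 -0.0609  0.0116] right [ 0.4421 -0.0766  0.0132] desk [ 0.4414 -0.1184 -0.0046]
103 left [ 0.4401 -0.0449  0.012 ] mid [ 0.4397 -0.0608  0.0129] right [ 0.4393 -0.0766  0.0136] desk [ 0.4384 -0.1184 -0.0045]
slope [-0.13000834  0.07374589]
```

Run:
```python
from h import *
from scipy.spatial.transform import Rotation as Ro
o=telemetry.get_obs();D=[cams.camera('wrist')[1] for _ in range(4)];i=cams.camera_info('wrist');K=np.array(i['camera_matrix'])
T=np.eye(4);T[:3,:3]=Ro.from_euler('xyz',o['eef_rot']).as_matrix();T[:3,3]=o['ee_pos'];T=T@np.array(i['tool_from_camera'])
V,U=np.mgrid[:384,:512];ray=np.stack([(U-K[0,2])/K[0,0],(V-K[1,2])/K[1,1],np.ones(U.shape)],-1)
W=(ray*np.median(D,0)[...,None])@T[:3,:3].T+T[:3,3]
for v in range(4,112,10):
    a=np.median(W[v:v+6,243:268].reshape(-1,3),0);b=np.median(W[v:v+6,295:325].reshape(-1,3),0)
    s=.437-a[0]; print(v,a.round(4),'h mm',round((a[2]-b[2])*1e3,1),'flat would be',round(15+s*70.6,1))
```

```text
4 [ 0.5247 -0.0629  0.0069] h mm 11.8 flat would be 8.8
14 [ 0.5164 -0.0627  0.0075] h mm 12.3 flat would be 9.4
24 [ 0.5079 -0.0625  0.0081] h mm 13.0 flat would be 10.0
34 [ 0.4995 -0.0623  0.0088] h mm 13.7 flat would be 10.6
44 [ 0.4909 -0.0621  0.0094] h mm 14.3 flat would be 11.2
54 [ 0.4821 -0.0619  0.0099] h mm 14.8 flat would be 11.8
64 [ 0.4732 -0.0616  0.0106] h mm 15.4 flat would be 12.4
74 [ 0.4642 -0.0614  0.0113] h mm 16.2 flat would be 13.1
84 [ 0.4551 -0.0612  0.0118] h mm 16.7 flat would be 13.7
94 [ 0.4458 -0.0609  0.0125] h mm 17.4 flat would be 14.4
104 [ 0.4363 -0.0607  0.013 ] h mm 17.9 flat would be 15.0
```

```bash
python3 -c "
from h import *
print(workorder.hand_in())"
```

```text
the job is handed in; nothing more can be done
None
```

The right front foot was the bare one: the wedge is pushed straight in under its middle, about 60 mm by my measurement, flat and snug, then released. Only the wedge was moved, and the job is handed in with no verdict returned.

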